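Test-press the gas duster

TASK

Two spray cans are clamped to the bench in holders. Test the gas duster, the tall slim can, before it is used on the keyboard: press its nozzle cap straight down as far as it goes, then let it spring fully back up and take your hand away. Leave the short wide can and the brown bottle alone.

Things in the scene. Friction and masses are not known exactly. Their poses are not given: they have to be found in the camera images.
- duster_top (a point): centre of the top of the tall slim spray can's nozzle cap (moves with it; z up, x towards its 3 mm outlet stub). The cap is a grey plastic disc 30 mm wide, 18 mm high, its top 210 mm above the bench when up, nothing over it. The can below, 52 mm wide, is metal with a plain white band, upright, fixed to the bench in a black holder with a round foot 82 mm wide.
- duster_nozzle (a joint): stroke of that nozzle cap in m: 0 up (at rest), 0.008 fully down against its stop. A spring pushes it up: about 1.3 N to start, 4 N at the stop, and it comes back up by itself when let go.
- foam_top (a point): centre of the top of the nozzle cap of the short wide spray can, to be left alone: the same cap, metal and white band, but 159 mm high in all, can 66 mm wide, holder foot 96 mm wide. It too is fixed to the bench; its cap goes down just as easily.
- amber_bottle: brown reagent bottle with a black cap, 60 mm across and 125 mm high, standing loose and upright on the bench at the left of the cans, to be left alone; origin at the centre of its underside, z up. Behind the row, left of the keyboard, a white instrument over 350 mm high stands with its front face at about x = 0.58 m; it and the rest of the bench are fixed: keep the arm clear of them.

How it is judged:
By the outcome, as a careful person would: the job done as asked, in the order asked, and still so for the second after the job is handed in, with the robot touching nothing.
It also fails if it takes over 32 s, if anything falls off the work surface, if the arm or the gripper's body presses on something with over 40 N, if the wrist force passes 120 N, or if a joint passes its speed limit or range.

ROBOT

A 6-joint arm with a two-finger parallel gripper is mounted at the origin on a cart in front of the work surface, level with it; the furniture and walls round the work are solid. World frame = base frame: x ahead of the robot, y to its left, z up, the work surface at z = 0. Lengths are in m, angles in degrees, forces in N, time in s.
With the tool pointing down it reaches from about 0.3 to 0.75 m from the base axis. Payload 8.5 kg.
Tool frame: the origin (TCP) lies midway between the tips of the shut fingers; the grasp point (between the pads) lies 19 mm behind it; y points along the fingers, z is the direction in which the jaws open and shut, and the axes are right-handed (so a half turn about y gives the same grasp; the last joint's range is limited). The gripper opens to 85 mm and grips with 20 to 120 N. Pads are 22 mm wide; open, the fingers measure 114 mm over their backs; the gripper's body (76 mm by 85 mm) begins 54 mm behind the grasp point. The pads swing forward as they close: fully open they stand 13 mm farther back than shut.
Start: joints at [-78.398, 21.807, 74.336, -0, 83.858, -12.336], TCP at [0.223, -0.503, 0.231] pointing down, gripper open.
Joint ranges: [-178.18, 178.18], [-50.72, 133.34], [12.68, 142.11], [-81.47, 261.47], [9.98, 163.14], [-165.26, 165.26]. Speed limits (degrees/s): [136.94, 136.94, 180, 180, 180, 180].

INTERFACE

Orientations are given as a 3x3 rotation matrix whose columns are the frame's x, y, z axes.
In Python, from rig import status, imaging, job gives the robot as it stands. The module is installed in compiled form; this text tells all that it offers.
- The arm moves only by the tool jog_arm, never from a script. Its argument "rows" is a list of rows, each an object of numbers: "hand": the opening, from 0 (shut) to 1 (fully open); "dx", "dy", "dz": the shift along the tool's x, y, z in cm; "ax", "ay", "az": the turn, a rotation vector about the tool's x, y, z in degrees. In form: [{"hand": .., "dx": .., "dy": .., "dz": .., "ax": .., "ay": .., "az": ..}, ...]. A call has exactly 5 rows; each row shifts and turns the commanded pose from where the row before left it, along the tool's axes as they then stand; what a row does not reach is not made up. A row lasts 1/12 s, in which the tool goes at most 41.7 mm and 7.16 degrees, less where a joint would pass 70% of its speed; a pose out of reach is approached as far as the arm can. A call is refused whole if a number of a shift passes 4.17 or a number of a turn 7.16, either way. A call with a gripper value outside its range is refused whole. The fingers move at their own pace and stop on an object; "newtons" is the grip in N (left out, the last holds). Time passes only in rows, so rows that do not move let the fingers close, or fill a call up. It gives the time, the measured TCP pose, the force and the opening at its end, in the units of the state.
- status.observe(): the state, without advancing time (a new reading comes with each control period).
- imaging.get_image(name): name is "scene" or "top"; returns the picture (480x640x3 uint8, red, green, blue); there is no depth.
- imaging.camera_model(name): a dict with "K" (3x3 intrinsics, pixels), "distortion" ([k1, k2, p1, p2, k3] as OpenCV has them; the pictures are not rectified), "position" and "rotation" of the camera in the world. Camera axes: x right, y down, z forward; pixel columns grow to the right and rows downward; lengths in m; the calibration is good to about 2 mm. A picture is of the moment at which its call begins. camera_model takes no time and is no camera call.
- job.close_job(): hands the job in, once; it reports no verdict.
The state is a dict: "time_s": time; "q": joint angles; "qvel": joint speeds; "joint_efforts": joint torques, N m; "position": TCP position; "tool_rot": TCP orientation; "ft_force": force on the tool from outside, world axes, zero at the start; "wrist_torque": the same for the moment, N m; "grip_width": finger opening in m.
Only numpy, scipy, OpenCV 4.12 (cv2) and the standard library are available. Lean on these libraries where they do the work, as an engineer would, in place of code of your own. Each camera call takes 0.05 s, during which the arm holds its last target.

## Working session

There is one attempt and no reset: what is moved stays moved. The work goes in short steps, Python scripts to look and compute and a tool call to move; the robot and the scene stay as the last step left them, time stands still between calls to the robot, and variables do not carry over. Pictures are saved under pics/ and viewed, and the job is handed in when it is done.

Besides the shell and the picture viewer there is one more tool, called as name(argument=value, ...), one argument or row to a line, values as JSON. jog_arm: Moves the arm, as the interface text tells. Its arguments: {"type":"object","properties":{"rows":{"type":"array"},"newtons":{"type":"number"}},"required":["rows"]}

```bash
mkdir -p pics
python3 - <<'E'
from rig import status, imaging
import cv2,numpy as np
s=status.observe();print(s['time_s'],s['position'],np.round(s['tool_rot'],3).tolist(),s['ft_force'],s['grip_width'])
for n in("scene","top"):
    cv2.imwrite(f"pics/{n}0.png",imaging.get_image(n)[:,:,::-1]);m=imaging.camera_model(n);print(n,m)
E
```

```text
0.0 [ 0.22311279 -0.50239088  0.23071088] [[-0.914, -0.0, 0.406], [-0.406, 0.001, -0.914], [-0.0, -1.0, -0.001]] [-0.06591465 -0.12341861 -0.24552472] 0.08561597048177529
scene {'K': array([[512.46410339,   0.        , 324.33304747],
       [  0.        , 512.46410339, 229.81228796],
       [  0.        ,   0.        ,   1.        ]]), 'distortion': array([-0.13913977,  0.        ,  0.        ,  0.        ,  0.        ]), 'position': array([0.03491573, 0.88466468, 0.84581893]), 'rotation': array([[-0.88772967, -0.28209511,  0.36381092],
       [-0.46005163,  0.51443936, -0.7236744 ],
       [ 0.01698635, -0.80979904, -0.5864614 ]])}
top {'K': array([[470.28048784,   0.        , 323.18479356],
       [  0.        , 470.28048784, 237.57542186],
       [  0.        ,   0.        ,   1.        ]]), 'distortion': array([-0.09792998,  0.        ,  0.        ,  0.        ,  0.        ]), 'position': array([0.33770823, 0.02330708, 1.20599982]), 'rotation': array([[ 0.02029041, -0.99270229,  0.11887166],
       [-0.99977708, -0.02084041, -0.00338553],
       [ 0.00583816, -0.11877647, -0.99290386]])}
```

View pics/scene0.png

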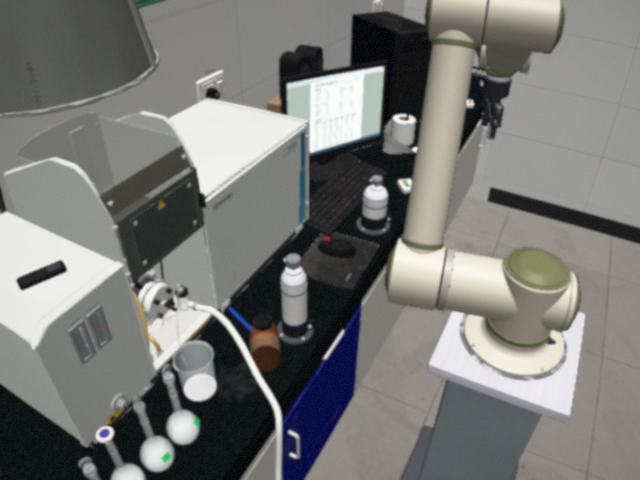

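View pics/top0.png

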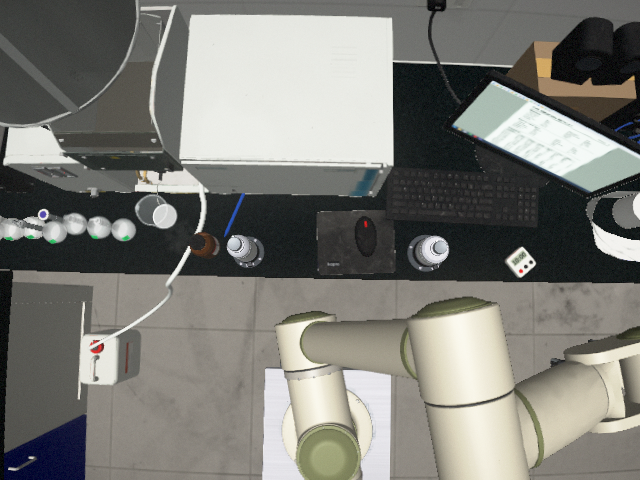

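The scene view shows the tall can at about (293, 260), beside the brown bottle at (264, 325), and the short can at (376, 180). In the top view the tall can's cap is near (235, 243) and the short can's near (438, 246). I'll enlarge both.

Run:
```python
import cv2,numpy as np
a=cv2.imread("pics/scene0.png")[240:360,240:340];b=cv2.imread("pics/top0.png")[220:280,180:280]
cv2.imwrite("pics/c1.png",cv2.resize(a,None,fx=5,fy=5,interpolation=2))
cv2.imwrite("pics/c2.png",cv2.resize(b,None,fx=8,fy=8,interpolation=2))
```

```text
(no output)
```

View pics/c1.png

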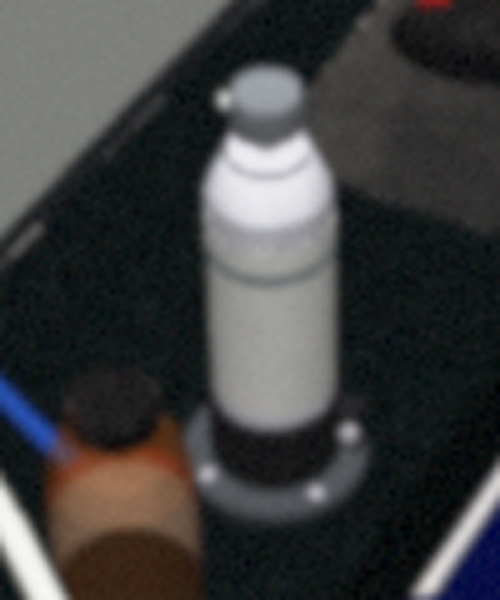

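View pics/c2.png

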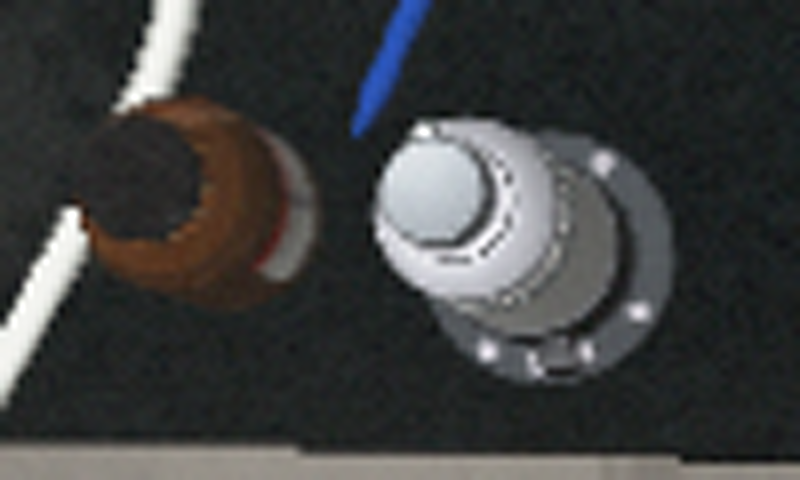

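In the crops, the cap top's centre is at (267, 83) in the scene crop, which is pixel (293.0, 256.2). In the top crop it is at (432, 190), which is pixel (233.6, 243.3). Next I'll intersect these rays with z = 0.21 and triangulate.

```bash
cat > h.py <<'E'
from rig import status, imaging
import cv2,numpy as np
def ray(n,p):
    m=imaging.camera_model(n);u=cv2.undistortPoints(np.array([[p]],float),m['K'],m['distortion'])[0,0]
    return m['position'],m['rotation']@np.array([*u,1.])
def atz(n,p,z):
    o,d=ray(n,p);return o+d*(z-o[2])/d[2]
def tri(ps):
    A=0;b=0
    for n,p in ps:
        o,d=ray(n,p);d/=np.linalg.norm(d);P=np.eye(3)-np.outer(d,d);A=A+P;b=b+P@o
    return np.linalg.solve(A,b)
def proj(n,X):
    m=imaging.camera_model(n);R=m['rotation'].T
    return cv2.projectPoints(np.array([X],float),cv2.Rodrigues(R)[0],-R@m['position'],m['K'],m['distortion'])[0].ravel()
E
python3 - <<'E'
from h import *
S=(293,256.2);T=(233.6,243.3)
print(atz('scene',S,.21),atz('top',T,.21),tri([('scene',S),('top',T)]))
print('foot',atz('top',(180+555/8-.4,220+258/8-.4),.01))
print('bottle',atz('top',(180+140/8-.4,220+177/8-.4),.125),atz('scene',(240+112/5-.4,240+400/5-.4),.125))
print('short',atz('top',(438,246),.159))
E
```

```text
[0.4427363  0.20865793 0.21      ] [0.44062799 0.21090328 0.21      ] [0.44089338 0.21073394 0.21205577]
foot [0.44017224 0.20813862 0.01      ]
bottle [0.4512555  0.31258217 0.125     ] [0.45157601 0.31631994 0.125     ]
short [ 0.44936758 -0.23939576  0.159     ]
```

The cap top comes out at (0.441, 0.210). The foot centre at (0.440, 0.208) and the triangulated height of 0.212 both agree with that. The straight line there passes x≈0.30 at the short can's y, so it's clear of that can. I'll shut the fingers, rise 4 cm and travel.

jog_arm(
  rows=[
    {"hand":0,"dy":-1.5},
    {"hand":0,"dy":-2.5,"dx":-1,"dz":-1},
    {"hand":0,"dx":-1.9,"dz":-2.1},
    {"hand":0,"dx":-1.9,"dz":-2.1},
    {"hand":0,"dx":-1.9,"dz":-2.1},
  ],
  newtons=40,
)

```text
invalid input at $.rows[0]: expected keys hand, dx, dy, dz, ax, ay, az
```

jog_arm(
  rows=[
    {"hand":0,"dx":-2.2,"dz":-2.5},
    {"hand":0,"dx":-2.2,"dz":-2.5},
    {"hand":0,"dx":-2.2,"dz":-2.5},
    {"hand":0,"dx":-2.2,"dz":-2.5},
    {"hand":0,"dx":-2.2,"dz":-2.5},
  ],
)

```text
invalid input at $.rows[0]: expected keys hand, dx, dy, dz, ax, ay, az
```

jog_arm(
  rows=[
    {"hand":0,"dx":0,"dy":-1.5,"dz":0,"ax":0,"ay":0,"az":0},
    {"hand":0,"dx":-1,"dy":-2.5,"dz":-1,"ax":0,"ay":0,"az":0},
    {"hand":0,"dx":-1.9,"dy":0,"dz":-2.1,"ax":0,"ay":0,"az":0},
    {"hand":0,"dx":-1.9,"dy":0,"dz":-2.1,"ax":0,"ay":0,"az":0},
    {"hand":0,"dx":-1.9,"dy":0,"dz":-2.1,"ax":0,"ay":0,"az":0},
  ],
  newtons=40,
)

```text
time_s: 0.52
position: [0.2549, -0.4076, 0.2711]
tool_rot: [[-0.914, -0.0, 0.405], [-0.405, 0.0, -0.914], [-0.0, -1.0, -0.0]]
ft_force: [1.4, 0.1, 0.4]
grip_width: 0.0252
```

jog_arm(
  rows=[
    {"hand":0,"dx":-2.2,"dy":0,"dz":-2.5,"ax":0,"ay":0,"az":0},
    {"hand":0,"dx":-2.2,"dy":0,"dz":-2.5,"ax":0,"ay":0,"az":0},
    {"hand":0,"dx":-2.2,"dy":0,"dz":-2.5,"ax":0,"ay":0,"az":0},
    {"hand":0,"dx":-2.2,"dy":0,"dz":-2.5,"ax":0,"ay":0,"az":0},
    {"hand":0,"dx":-2.2,"dy":0,"dz":-2.5,"ax":0,"ay":0,"az":0},
  ],
)

```text
time_s: 0.93
position: [0.3046, -0.2482, 0.2711]
tool_rot: [[-0.914, -0.0, 0.405], [-0.405, 0.0, -0.914], [-0.0, -1.0, -0.001]]
ft_force: [0.4, -0.2, 0.6]
grip_width: -0.0
```

jog_arm(
  rows=[
    {"hand":0,"dx":-2.2,"dy":0,"dz":-2.5,"ax":0,"ay":0,"az":0},
    {"hand":0,"dx":-2.2,"dy":0,"dz":-2.5,"ax":0,"ay":0,"az":0},
    {"hand":0,"dx":-2.2,"dy":0,"dz":-2.5,"ax":0,"ay":0,"az":0},
    {"hand":0,"dx":-2.2,"dy":0,"dz":-2.5,"ax":0,"ay":0,"az":0},
    {"hand":0,"dx":-2.2,"dy":0,"dz":-2.5,"ax":0,"ay":0,"az":0},
  ],
)

```text
time_s: 1.35
position: [0.3544, -0.0893, 0.2712]
tool_rot: [[-0.914, -0.0, 0.405], [-0.405, 0.0, -0.914], [0.0, -1.0, -0.0]]
ft_force: [0.3, -0.3, 0.1]
grip_width: 0.0001
```

jog_arm(
  rows=[
    {"hand":0,"dx":-2.1,"dy":0,"dz":-2.5,"ax":0,"ay":0,"az":0},
    {"hand":0,"dx":-2.1,"dy":0,"dz":-2.5,"ax":0,"ay":0,"az":0},
    {"hand":0,"dx":-2.1,"dy":0,"dz":-2.5,"ax":0,"ay":0,"az":0},
    {"hand":0,"dx":-2.1,"dy":0,"dz":-2.5,"ax":0,"ay":0,"az":0},
    {"hand":0,"dx":-2.1,"dy":0,"dz":-2.5,"ax":0,"ay":0,"az":0},
  ],
)

```text
time_s: 1.77
position: [0.3996, 0.0676, 0.2712]
tool_rot: [[-0.914, -0.0, 0.406], [-0.406, -0.0, -0.914], [0.0, -1.0, -0.0]]
ft_force: [1.1, -1.1, -0.1]
grip_width: 0.0001
```

jog_arm(
  rows=[
    {"hand":0,"dx":-2.4,"dy":0,"dz":-3.0,"ax":0,"ay":0,"az":0},
    {"hand":0,"dx":-2.4,"dy":0,"dz":-2.8,"ax":0,"ay":0,"az":0},
    {"hand":0,"dx":-2.3,"dy":0,"dz":-2.7,"ax":0,"ay":0,"az":0},
    {"hand":0,"dx":-1.5,"dy":0,"dz":-1.9,"ax":0,"ay":0,"az":0},
    {"hand":0,"dx":-0.9,"dy":0,"dz":-0.9,"ax":0,"ay":0,"az":0},
  ],
)

```text
time_s: 2.18
position: [0.4406, 0.2102, 0.2708]
tool_rot: [[-0.913, -0.001, 0.408], [-0.408, 0.0, -0.913], [0.001, -1.0, -0.001]]
ft_force: [-0.2, -0.0, 0.1]
grip_width: -0.0
```

Run:
```python
from h import *
s=status.observe();print(s['time_s'],s['position'],s['ft_force'],s['qvel'],s['q'])
for n in("scene","top"): cv2.imwrite(f"pics/{n}1.png",imaging.get_image(n)[:,:,::-1])
a=cv2.imread("pics/scene1.png")[180:330,220:380];b=cv2.imread("pics/top1.png")[200:300,160:300]
a=cv2.resize(a,(640,600),interpolation=2);cv2.imwrite("pics/c3.png",a);cv2.imwrite("pics/c4.png",cv2.resize(b,None,fx=5,fy=5))
```

```text
2.1833 [0.44059498 0.21018609 0.27077145] [-0.20457748 -0.02487199  0.14531264] [ 12.84846767  10.33663407 -14.2460805   -0.96609842   4.09605222
  13.12128566] [1.15622444e+01 1.39785778e+01 7.93214900e+01 2.48265985e-02
 8.67551462e+01 7.74711470e+01]
```

View pics/c3.png

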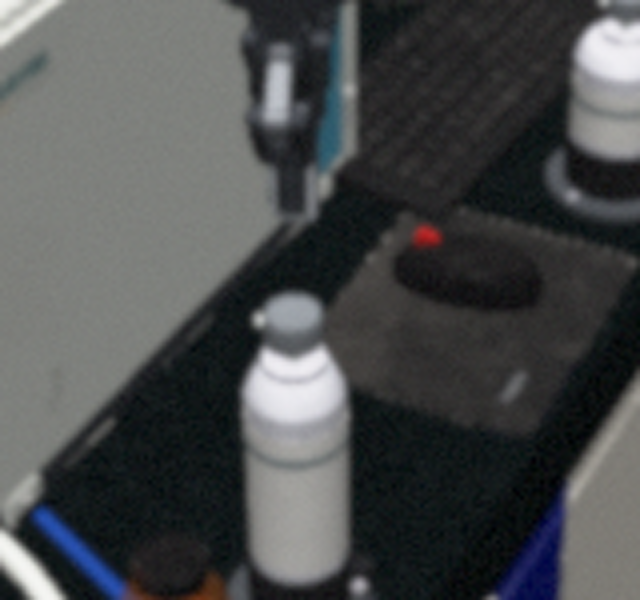

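View pics/top1.png

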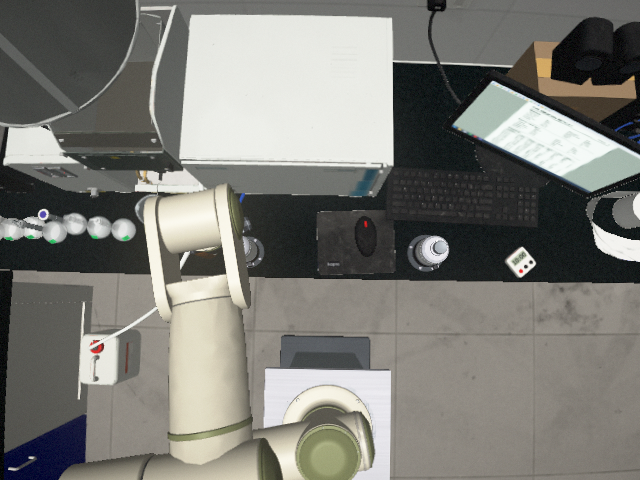

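The scene crop shows the shut fingertips at (292, 213), directly above the cap at (295, 310). In the top view the wrist is at x≈0.52 at most, clear of the instrument. Next, down to just above the cap.

jog_arm(
  rows=[
    {"hand":0,"dx":0,"dy":1.0,"dz":0,"ax":0,"ay":0,"az":0},
    {"hand":0,"dx":0,"dy":1.5,"dz":0,"ax":0,"ay":0,"az":0},
    {"hand":0,"dx":0,"dy":1.5,"dz":0,"ax":0,"ay":0,"az":0},
    {"hand":0,"dx":0,"dy":0.8,"dz":0,"ax":0,"ay":0,"az":0},
    {"hand":0,"dx":0,"dy":0,"dz":0,"ax":0,"ay":0,"az":0},
  ],
)

```text
time_s: 2.7
position: [0.4399, 0.2064, 0.222]
tool_rot: [[-0.915, -0.003, 0.404], [-0.404, -0.001, -0.915], [0.003, -1.0, -0.001]]
ft_force: [-1.8, 0.7, 0.4]
grip_width: -0.0003
```

Run:
```python
from h import *
s=status.observe();print(s['time_s'],s['position'],s['ft_force'])
print(proj('scene',s['position']),proj('scene',[.441,.21,.21]))
cv2.imwrite("pics/scene2.png",imaging.get_image("scene")[:,:,::-1])
a=cv2.imread("pics/scene2.png")[210:310,240:340];cv2.imwrite("pics/c5.png",cv2.resize(a,(600,600),interpolation=2))
```

```text
2.7 [0.43990269 0.20638423 0.22198545] [-1.79071281  0.74040187  0.36098804]
[294.71441999 251.23421209] [293.41926198 256.84078076]
```

View pics/c5.png

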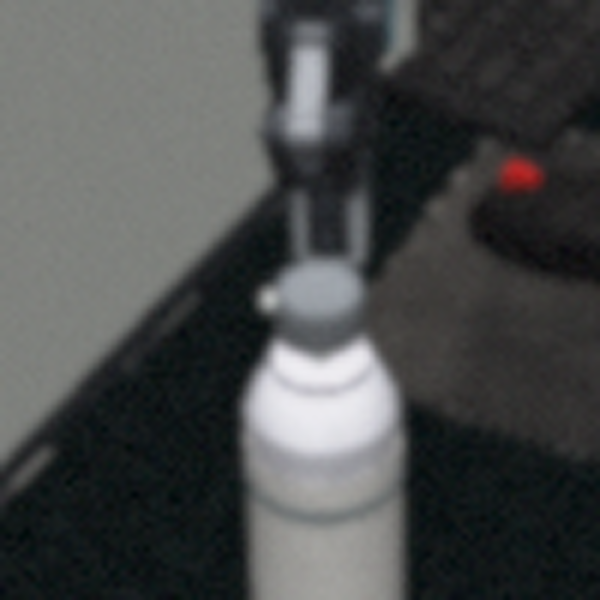

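The fingertips are at about (330, 258) in the crop, against a TCP projection of (328, 247) and a cap-top centre of (320, 281). I'll let the arm settle before pressing.

jog_arm(
  rows=[
    {"hand":0,"dx":0,"dy":0,"dz":0,"ax":0,"ay":0,"az":0},
    {"hand":0,"dx":0,"dy":0,"dz":0,"ax":0,"ay":0,"az":0},
    {"hand":0,"dx":0,"dy":0,"dz":0,"ax":0,"ay":0,"az":0},
    {"hand":0,"dx":0,"dy":0,"dz":0,"ax":0,"ay":0,"az":0},
    {"hand":0,"dx":0,"dy":0,"dz":0,"ax":0,"ay":0,"az":0},
  ],
)

```text
time_s: 3.17
position: [0.4407, 0.2077, 0.2236]
tool_rot: [[-0.914, 0.001, 0.406], [-0.406, 0.0, -0.914], [-0.001, -1.0, 0.0]]
ft_force: [0.3, 0.4, 0.1]
grip_width: 0.0003
```

jog_arm(
  rows=[
    {"hand":0,"dx":-0.1,"dy":0,"dz":-0.25,"ax":0,"ay":0,"az":0},
    {"hand":0,"dx":0,"dy":0.4,"dz":0,"ax":0,"ay":0,"az":0},
    {"hand":0,"dx":0,"dy":0.4,"dz":0,"ax":0,"ay":0,"az":0},
    {"hand":0,"dx":0,"dy":0.3,"dz":0,"ax":0,"ay":0,"az":0},
    {"hand":0,"dx":0,"dy":0,"dz":0,"ax":0,"ay":0,"az":0},
  ],
)

```text
time_s: 3.58
position: [0.4402, 0.2103, 0.2114]
tool_rot: [[-0.914, -0.002, 0.406], [-0.406, -0.0, -0.914], [0.002, -1.0, -0.0]]
ft_force: [-0.3, 0.9, -0.2]
grip_width: -0.0002
```

jog_arm(
  rows=[
    {"hand":0,"dx":0,"dy":0.2,"dz":0,"ax":0,"ay":0,"az":0},
    {"hand":0,"dx":0,"dy":0.2,"dz":0,"ax":0,"ay":0,"az":0},
    {"hand":0,"dx":0,"dy":0,"dz":0,"ax":0,"ay":0,"az":0},
    {"hand":0,"dx":0,"dy":0,"dz":0,"ax":0,"ay":0,"az":0},
    {"hand":0,"dx":0,"dy":0,"dz":0,"ax":0,"ay":0,"az":0},
  ],
)

```text
time_s: 4.0
position: [0.4406, 0.2104, 0.2085]
tool_rot: [[-0.914, 0.0, 0.406], [-0.406, 0.0, -0.914], [-0.0, -1.0, 0.0]]
ft_force: [-0.4, -0.3, 2.1]
grip_width: 0.0
```

Contact shows as about 2 N upwards at z = 0.2085, which fits the given height and spring. I'll press on in small steps.

jog_arm(
  rows=[
    {"hand":0,"dx":0,"dy":0.2,"dz":0,"ax":0,"ay":0,"az":0},
    {"hand":0,"dx":0,"dy":0.2,"dz":0,"ax":0,"ay":0,"az":0},
    {"hand":0,"dx":0,"dy":0.1,"dz":0,"ax":0,"ay":0,"az":0},
    {"hand":0,"dx":0,"dy":0,"dz":0,"ax":0,"ay":0,"az":0},
    {"hand":0,"dx":0,"dy":0,"dz":0,"ax":0,"ay":0,"az":0},
  ],
)

```text
time_s: 4.42
position: [0.4406, 0.2104, 0.2034]
tool_rot: [[-0.914, 0.0, 0.406], [-0.406, 0.0, -0.914], [-0.0, -1.0, 0.0]]
ft_force: [-0.0, 0.4, 2.5]
grip_width: -0.0003
```

jog_arm(
  rows=[
    {"hand":0,"dx":0,"dy":0.1,"dz":0,"ax":0,"ay":0,"az":0},
    {"hand":0,"dx":0,"dy":0.1,"dz":0,"ax":0,"ay":0,"az":0},
    {"hand":0,"dx":0,"dy":0,"dz":0,"ax":0,"ay":0,"az":0},
    {"hand":0,"dx":0,"dy":0,"dz":0,"ax":0,"ay":0,"az":0},
    {"hand":0,"dx":0,"dy":0,"dz":0,"ax":0,"ay":0,"az":0},
  ],
)

```text
time_s: 4.83
position: [0.4407, 0.2104, 0.202]
tool_rot: [[-0.914, 0.001, 0.406], [-0.406, 0.0, -0.914], [-0.001, -1.0, 0.0]]
ft_force: [-1.3, -0.4, 8.9]
grip_width: 0.0
```

The force jumped to 8.9 N at z = 0.2020, above the spring's 4 N, so the cap is at its stop. I'll press slightly more to be sure.

jog_arm(
  rows=[
    {"hand":0,"dx":0,"dy":0.05,"dz":0,"ax":0,"ay":0,"az":0},
    {"hand":0,"dx":0,"dy":0,"dz":0,"ax":0,"ay":0,"az":0},
    {"hand":0,"dx":0,"dy":0,"dz":0,"ax":0,"ay":0,"az":0},
    {"hand":0,"dx":0,"dy":0,"dz":0,"ax":0,"ay":0,"az":0},
    {"hand":0,"dx":0,"dy":0,"dz":0,"ax":0,"ay":0,"az":0},
  ],
)

```text
time_s: 5.25
position: [0.4407, 0.2104, 0.2019]
tool_rot: [[-0.914, 0.002, 0.406], [-0.406, 0.0, -0.914], [-0.002, -1.0, 0.0]]
ft_force: [-2.2, -0.7, 12.6]
grip_width: -0.0001
```

Run:
```python
from h import *
cv2.imwrite("pics/scene3.png",imaging.get_image("scene")[:,:,::-1])
a=cv2.imread("pics/scene3.png")[210:310,240:340];cv2.imwrite("pics/c6.png",cv2.resize(a,(600,600),interpolation=2))
```

```text
(no output)
```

View pics/c6.png

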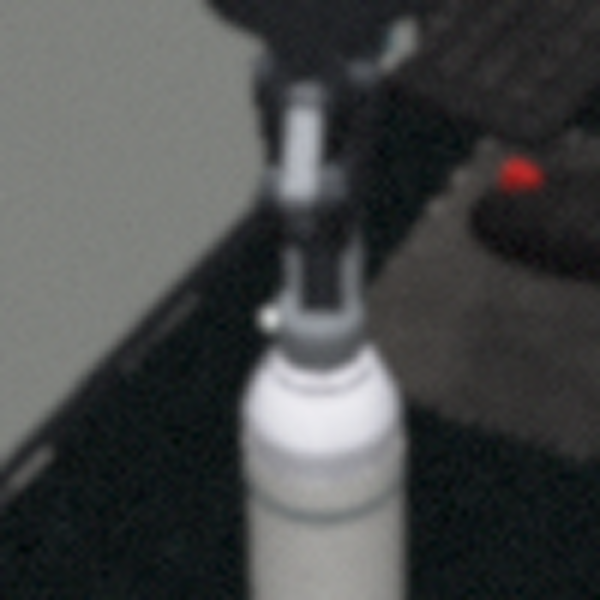

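The fingers are centred on the cap. The outlet stub has dropped from row 299 to row 319 in the crop, so the cap is down on its stop, at 12.6 N. Now I'll raise straight up and then back away.

jog_arm(
  rows=[
    {"hand":0,"dx":0,"dy":-0.3,"dz":0,"ax":0,"ay":0,"az":0},
    {"hand":0,"dx":0,"dy":-0.6,"dz":0,"ax":0,"ay":0,"az":0},
    {"hand":0,"dx":0,"dy":-1.2,"dz":0,"ax":0,"ay":0,"az":0},
    {"hand":0,"dx":0,"dy":-2.5,"dz":0,"ax":0,"ay":0,"az":0},
    {"hand":0,"dx":0,"dy":-2.5,"dz":0,"ax":0,"ay":0,"az":0},
  ],
)

```text
time_s: 5.72
position: [0.4399, 0.2102, 0.272]
tool_rot: [[-0.914, -0.003, 0.406], [-0.406, -0.001, -0.914], [0.003, -1.0, -0.001]]
ft_force: [0.1, 0.9, -0.8]
grip_width: -0.0001
```

jog_arm(
  rows=[
    {"hand":0,"dx":1,"dy":-1.5,"dz":1.2,"ax":0,"ay":0,"az":0},
    {"hand":0,"dx":2,"dy":0,"dz":2.2,"ax":0,"ay":0,"az":0},
    {"hand":0,"dx":2,"dy":0,"dz":2.2,"ax":0,"ay":0,"az":0},
    {"hand":0,"dx":1,"dy":0,"dz":1,"ax":0,"ay":0,"az":0},
    {"hand":0,"dx":0,"dy":0,"dz":0,"ax":0,"ay":0,"az":0},
  ],
)

```text
time_s: 6.13
position: [0.4115, 0.1239, 0.2869]
tool_rot: [[-0.915, -0.001, 0.403], [-0.403, -0.001, -0.915], [0.001, -1.0, 0.0]]
ft_force: [-0.0, 0.4, 1.3]
grip_width: 0.0005
```

jog_arm(
  rows=[
    {"hand":0,"dx":0,"dy":0,"dz":0,"ax":0,"ay":0,"az":0},
    {"hand":0,"dx":0,"dy":0,"dz":0,"ax":0,"ay":0,"az":0},
    {"hand":0,"dx":0,"dy":0,"dz":0,"ax":0,"ay":0,"az":0},
    {"hand":0,"dx":0,"dy":0,"dz":0,"ax":0,"ay":0,"az":0},
    {"hand":0,"dx":0,"dy":0,"dz":0,"ax":0,"ay":0,"az":0},
  ],
)

```text
time_s: 6.55
position: [0.4126, 0.1262, 0.2867]
tool_rot: [[-0.914, -0.0, 0.407], [-0.407, 0.0, -0.914], [0.0, -1.0, -0.0]]
ft_force: [-0.2, -0.2, 0.1]
grip_width: -0.0
```

Run:
```python
from h import *
cv2.imwrite("pics/scene4.png",imaging.get_image("scene")[:,:,::-1])
a=cv2.imread("pics/scene4.png")[240:360,240:340];cv2.imwrite("pics/c7.png",cv2.resize(a,None,fx=5,fy=5,interpolation=2))
```

```text
(no output)
```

View pics/c7.png

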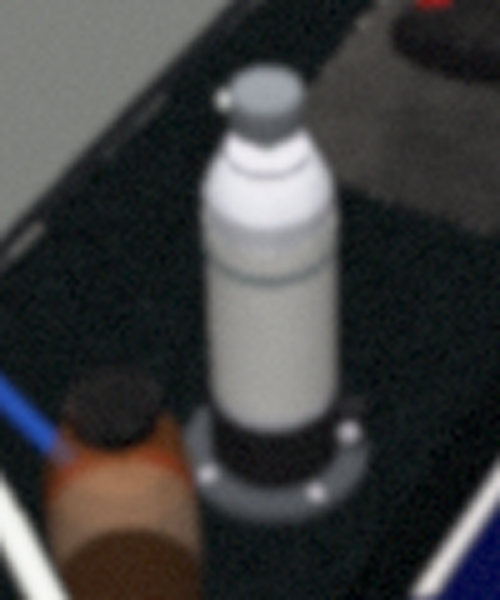

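The cap is back at its original place, with its top at (267, 83) and the stub at (223, 100) in the crop, same as before. The bottle hasn't moved and the hand is clear.

```bash
python3 -c "
from rig import job;print(job.close_job())"
```

```text
the job is handed in; nothing more can be done
None
```

I tested the gas duster and handed the job in at about 6.6 s. With the fingers shut, I pressed its nozzle cap straight down to the stop, then let it spring back and took the hand away.

- **Pressing:** contact began near z = 0.21. At z ≈ 0.202, 8 mm down, the force rose from about 2.5 N to 8.9 N and then 12.6 N, well above the spring's 4 N. The picture also showed the cap lowered.
- **After release:** the last picture shows the cap back at its original pixel position and the bottle where it was. The hand is about 9 cm to the side and 8 cm above the cap, and the wrist force is about 0.
- **Short can:** I kept the path well clear of it, but did not check it in a close-up afterwards.
- **Position check:** the two cameras' estimates of the cap position differed by about 3 mm, which is within what the calibration allows. No check failed.

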